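# Hang the graduated scale plate beside the microscope

### The job

Take the rectangular graduated scale plate out of its foot block and hang it by its window on the flat hook of the stand, with its graduated face pointing outward, away from the post, so that visitors and the camera can read it. Leave the round dial plate and the narrow blank plate standing where they are.

Things in the scene. Friction and masses are not known exactly. Their poses are not given: they have to be found in the camera images.
- scale_mid (a point): Middle of the graduated plate, aluminium, 162 tall, 76 wide (y), 8 mm thick (x); z up, +x = white ruled face, back bare. Above this point: window 55 wide from -11 to +29, bar to +37, grip block 14 (x) by 30 (y) from +37 to +81 mm: grip its centre, at +59. About 0.12 kg. Stands with its foot (-81) in a 15 mm deep slot of a 44x96x27 mm foot block: pull straight up. Blocks swap places and turn.
- hook (a point): Outer end of the hook at its strip's top, 150 mm up; x level, outward from post; z up. Level steel strip 26 wide (y), 4 mm thick, from the post (70 mm behind, -x) to here, where a 4 mm thick, 26 wide lip stands 12 mm above the strip; nothing is higher. Pass the window over the lip towards the post, lower till its top edge rests on the strip. Fixed; place and turn vary. Base 110x100x12 mm.
- dial_mid (a point): Half-way up the round dial plate, a bystander with the same handle and height (162 mm): a 72 mm disc with a ring of marks on its +x face, under a 60 mm wide window frame. It stands in its own foot block.
- blank_mid (a point): Half-way up the narrow blank plate, a bystander with the same handle and height (162 mm), only 44 mm wide, with no marks. It stands in its own foot block.
Things that resemble listed ones, but are neither listed nor needed, are in the scene too. Leave any orange or yellow look-alike of the part that bears scale_mid alone.

How it is judged:
By the outcome, as a careful person would: the job done as asked, in the order asked, and still so for the second after the job is handed in, with the robot touching nothing.
It also fails if it takes over 45 s, if anything falls off the work surface, if the arm or the gripper's body presses on something with over 40 N, if the wrist force passes 120 N, or if a joint passes its speed limit or range.

### The arm

A 6-joint arm with a two-finger parallel gripper is mounted at the origin on the work surface. World frame = base frame: x ahead of the robot, y to its left, z up, the work surface at z = 0. Lengths are in m, angles in rad, forces in N, time in s.
With the tool pointing down it reaches from about 0.4 to 0.825 m from the base axis. Payload 7 kg.
Tool frame: the origin (TCP) lies on the centre line of the jaws, within the pads' length; the fingertips stand 25 mm ahead of it and the grasp point (between the pads) lies 6 mm ahead of it; z points along the fingers, y is the direction in which the jaws open and shut (so a half turn about z gives the same grasp; the last joint's range is limited). The gripper opens to 88 mm and grips with 3 to 60 N. Pads are 19 mm wide; open, the fingers measure 130 mm over their backs; the gripper's body (78 mm by 193 mm) begins 47 mm behind the grasp point.
Start: joints at [1.582, 0.359, 0.012, 0, -1.224, -0.288], TCP at [0.184, 0.649, 0.228] pointing down, gripper open.
Joint ranges: [-3.07, 3.07], [-1.43, 2.12], [-1.02, 1.25], [-3.03, 1.67], [-3.05, -0], [-3.03, 3.03]. Speed limits (rad/s): [2.39, 2.39, 3.01, 3.14, 3.14, 3.14].

### API

Orientations are given as [roll, pitch, yaw] about the fixed x, y, z axes, in that order (R = Rz(yaw) Ry(pitch) Rx(roll)).
In Python, from station import * gives the robot as it stands. The module is installed in compiled form; this text tells all that it offers.
- The arm moves only by the tool step_arm, never from a script. Its argument "commands" is text: rows parted by semicolons, each of 6 numbers parted by spaces: the shift along the tool's x, y, z in mm, then the turn, a rotation vector about the tool's x, y, z in rad. A call has 1 to 8 rows; each row shifts and turns the commanded pose from where the row before left it, along the tool's axes as they then stand; what a row does not reach is not made up. A row lasts 1/8 s, in which the tool goes at most 62.5 mm and 10.7 degrees, less where a joint would pass 70% of its speed; a pose out of reach is approached as far as the arm can. A call is refused whole if a number of a shift passes 62.5 or a number of a turn 0.188, either way. A call with a gripper value outside its range is refused whole. "jaw" is the finger opening in mm, from 0 to 87.6, set as the call begins (left out, the last holds). The fingers move at their own pace and stop on an object; "grip_force" is the grip in N (left out, the last holds). Time passes only in rows, so rows that do not move let the fingers close. It gives the time, the measured TCP pose, the force and the opening at its end, in the units of the state.
- get_state(): the state, without advancing time (a new reading comes with each control period).
- grab_frame(name): name is "scene" or "top"; returns a dict with "frame" (384x512x3 uint8, red, green, blue), "fovy" (degrees; the focal length in pixels is half the picture's height over the tangent of half this angle, whatever the lens; pixels are square), "cx", "cy" (the principal point, pixels), "rvec" (rotation vector, rad) and "tvec" (3), from world to camera coordinates, as OpenCV has them. Camera axes: x right, y down, z forward; pixel columns grow to the right and rows downward; lengths in m; the calibration is good to about 2 mm. A picture is of the moment at which its call begins. There is no depth.
- job_done(): hands the job in, once; it reports no verdict.
Trained networks look in a picture, given as the dict that the camera call returned (one of the last four; its "shot" number tells which), for a name from the list of things; names that differ only in an ending like _2 or _b are one class to them, and where a whole thing is asked for, a point or a joint stands for the part that bears it (a point fixed in the world has none). Each returns a list of dicts, best first, with "conf" (0 to 1); they miss things now and then, are a little off and sometimes report something else, mostly with a low value. They report only what shows in the picture. A call takes as long as a camera call. They do not tell look-alikes from the thing itself.
- recognise(picture, name): "pixel" ([column, row] in pixels, amid what is visible of it).
The state is a dict: "t": time; "q": joint angles; "qd": joint speeds; "joint_efforts": joint torques, N m; "eef_pos": TCP position; "ee_rot": TCP orientation; "force": force on the tool from outside, world axes, zero at the start; "moment": the same for the moment, N m; "width": finger opening in m.
Only numpy, scipy, OpenCV 4.12 (cv2) and the standard library are available. Lean on these libraries where they do the work, as an engineer would, in place of code of your own. Each camera call takes 0.05 s, during which the arm holds its last target.

## Working session

There is one attempt and no reset: what is moved stays moved. The work goes in short steps, Python scripts to look and compute and a tool call to move; the robot and the scene stay as the last step left them, time stands still between calls to the robot, and variables do not carry over. Pictures are saved under pics/ and viewed, and the job is handed in when it is done.

Besides the shell and the picture viewer there is one more tool, called after ">>>" as name(argument=value, ...), one argument or row to a line, values as JSON. step_arm: Moves the arm, as the interface text tells. Its arguments: {"type":"object","properties":{"commands":{"type":"string"},"jaw":{"type":"number"},"grip_force":{"type":"number"}},"required":["commands"]}

```bash
mkdir -p pics; cat > h.py <<'E'
from station import *
import numpy as np, cv2
def cam(p):
    H,W=p["frame"].shape[:2]; f=H/2/np.tan(np.radians(p["fovy"])/2)
    K=np.array([[f,0,p["cx"]],[0,f,p["cy"]],[0,0,1]]); R=cv2.Rodrigues(np.array(p["rvec"],float))[0]; t=np.array(p["tvec"],float).reshape(3)
    return K,R,t
def proj(p,X):
    K,R,t=cam(p); c=(R@np.atleast_2d(X).T).T+t; u=(K@c.T).T; return u[:,:2]/u[:,2:]
def ray(p,px):
    K,R,t=cam(p); d=R.T@np.linalg.inv(K)@np.array([px[0],px[1],1.]); return -R.T@t, d/np.linalg.norm(d)
def atz(p,px,z):
    o,d=ray(p,px); return o+d*(z-o[2])/d[2]
def tri(p1,a,p2,b):
    o1,d1=ray(p1,a);o2,d2=ray(p2,b)
    s=np.linalg.lstsq(np.c_[d1,-d2],o2-o1,rcond=None)[0]
    A=o1+d1*s[0];B=o2+d2*s[1]; return (A+B)/2,np.linalg.norm(A-B)
def save(p,n,box=None,k=1,ov=None):
    im=p["frame"][:,:,::-1].copy()
    if box: im=im[box[1]:box[3],box[0]:box[2]]
    im=cv2.resize(im,None,fx=k,fy=k,interpolation=cv2.INTER_CUBIC); cv2.imwrite("pics/"+n,im)
E
python3 - <<'E'
from h import *
import pickle
d={}
for c in("scene","top"):
    p=grab_frame(c); d[c]=p; save(p,c+"0.png",k=1.5)
    print(c,p["fovy"],p["cx"],p["cy"],(-cam(p)[1].T@cam(p)[2]).round(3))
    for n in("scale_mid","hook","dial_mid","blank_mid"): print(n,[(np.round(r["pixel"],1).tolist(),round(r["conf"],2)) for r in recognise(p,n)])
pickle.dump(d,open("p0.pkl","wb")); print(get_state())
E
```

```text
scene 43.438908396640734 252.80953084749987 195.87467696748092 [1.656 0.224 0.979]
scale_mid [([186.4, 194.2], 0.88), ([162.1, 172.0], 0.63), ([146.9, 197.4], 0.61)]
hook [([377.3, 242.9], 0.73)]
dial_mid [([292.2, 206.4], 0.93)]
blank_mid [([218.7, 221.4], 0.66)]
top 49.86075380982532 258.1676990183755 188.01480826907311 [ 0.431 -0.075  1.104]
scale_mid [([413.1, 190.5], 0.66), ([358.8, 251.9], 0.59), ([363.1, 194.4], 0.56)]
hook [([121.8, 189.8], 0.67)]
dial_mid [([224.4, 206.9], 0.68)]
blank_mid [([301.2, 143.4], 0.8), ([124.5, 190.2], 0.43)]
{'t': 0.5, 'q': array([ 1.58210919e+00,  3.58641783e-01,  1.18639577e-02, -1.77557998e-05,
       -1.22409580e+00, -2.88116284e-01]), 'qd': array([ 0.00060998,  0.0007086 ,  0.0027981 , -0.00115411, -0.00114275,
       -0.00040145]), 'joint_efforts': array([ 4.98874779e-04, -5.81794953e+01,  2.93065310e+01,  6.99700892e+00,
        1.18324245e-02, -3.15446630e-05]), 'eef_pos': array([0.18446064, 0.64926445, 0.22831529]), 'ee_rot': array([ 3.14151380e+00, -5.95379141e-06, -2.76809453e-01]), 'force': array([-0.06916414, -0.19261126,  0.30646444]), 'moment': array([-0.01036077, -0.05917517, -0.01325658]), 'width': 0.08770936583396693}
```

View pics/scene0.png

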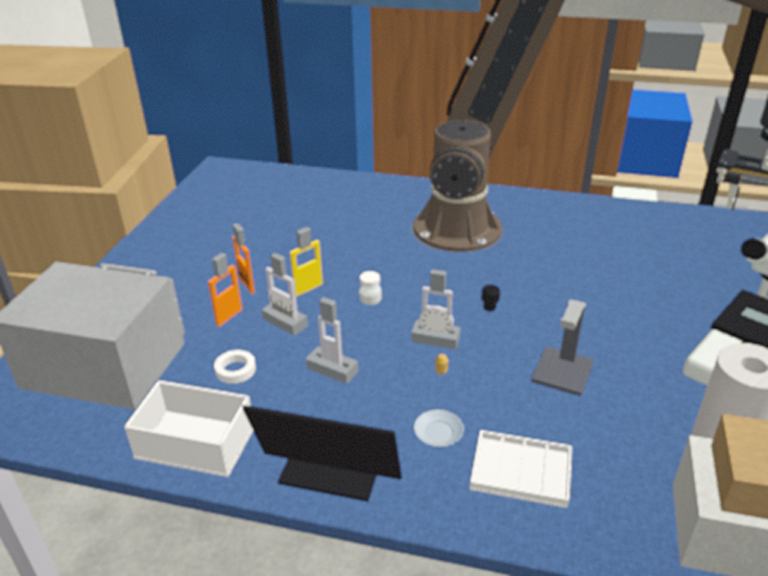

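View pics/top0.png

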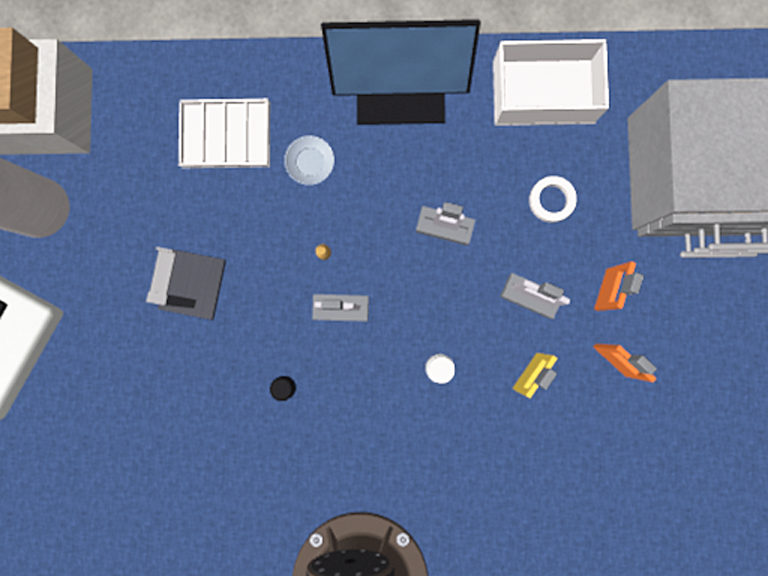

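```bash
python3 - <<'E'
from h import *
import pickle
d=pickle.load(open("p0.pkl","rb"))
s,t=d["scene"],d["top"]
a=s["frame"][140:260,140:250];b=s["frame"][190:270,345:405]
save(s,"c1.png",(140,140,250,260),5);save(s,"c2.png",(340,190,410,270),7)
save(t,"c3.png",(325,170,395,225),8);save(t,"c4.png",(90,155,160,220),8)
for n,a,b in(("scale",(186.4,194.2),(358.8,195.)),("hook",(377.3,242.9),(121.8,189.8)),("dial",(292.2,206.4),(224.4,206.9))): print(n,tri(s,a,t,b))
for z in(0,.027,.15,.17): print(z,atz(t,(358.8,195),z),atz(t,(108,184),z))
E
```

```text
scale (array([ 0.4898893 , -0.30369749,  0.083618  ]), np.float64(0.0010525883340525939))
hook (array([0.51502084, 0.30567845, 0.01998976]), np.float64(0.0027090015355422663))
dial (array([0.46400352, 0.03270353, 0.07220842]), np.float64(0.006050408829967952))
0 [ 0.49454035 -0.32189809  0.        ] [0.53251366 0.35190186 0.        ]
0.027 [ 0.49299337 -0.3158527   0.027     ] [0.53003802 0.34146896 0.027     ]
0.15 [ 0.48594605 -0.2883126   0.15      ] [0.51876011 0.2939413  0.15      ]
0.17 [ 0.48480015 -0.28383454  0.17      ] [0.5169263  0.28621323 0.17      ]
```

View pics/c1.png

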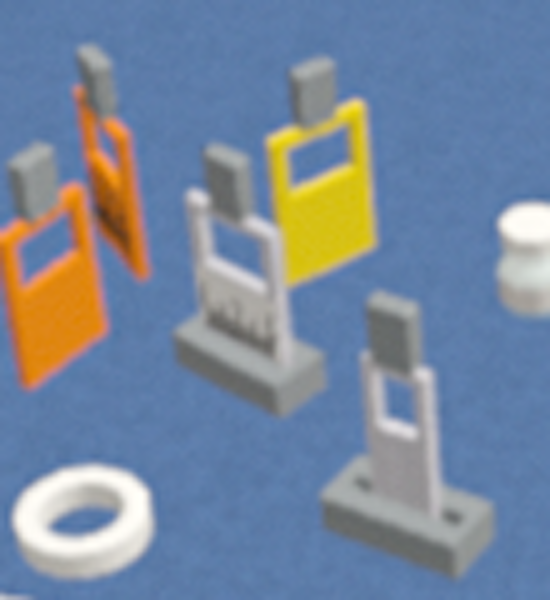

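View pics/c2.png

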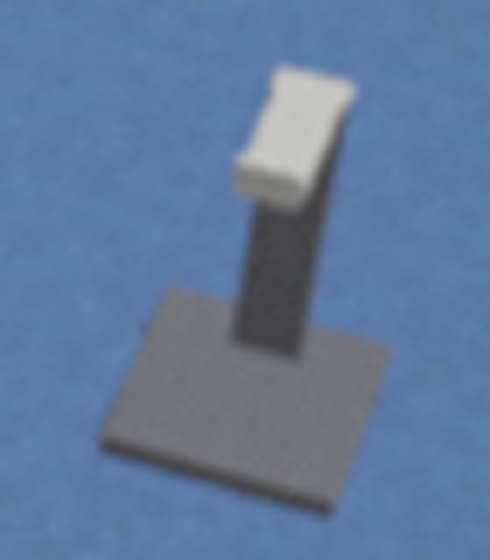

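View pics/c3.png

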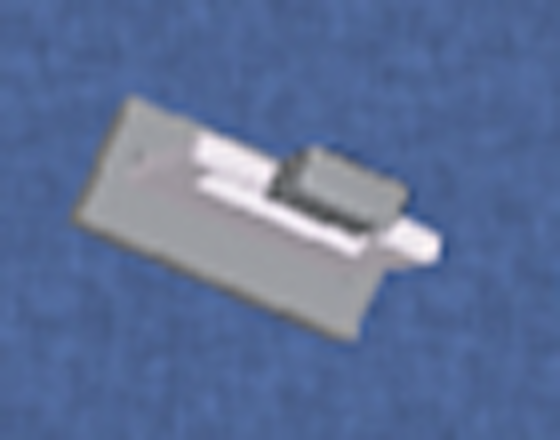

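View pics/c4.png

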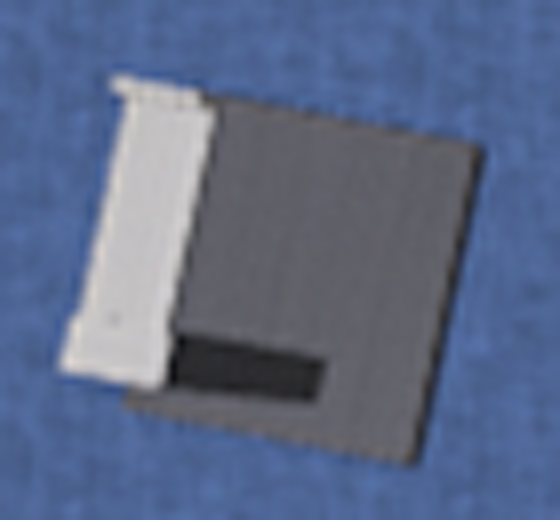

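```bash
python3 - <<'E'
from h import *
import pickle
d=pickle.load(open("p0.pkl","rb"))
s,t=d["scene"],d["top"]
def g(p,n,b,k):
    im=cv2.resize(p["frame"][b[1]:b[3],b[0]:b[2],::-1],None,fx=k,fy=k,interpolation=cv2.INTER_CUBIC)
    for c in range(b[0],b[2],5):
        x=int((c-b[0]+.5)*k);cv2.line(im,(x,0),(x,6),(0,255,255),1)
        if c%10==0: cv2.putText(im,str(c),(x-12,18),0,.4,(0,255,255),1)
    for r in range(b[1],b[3],5):
        y=int((r-b[1]+.5)*k);cv2.line(im,(0,y),(6,y),(0,255,255),1)
        if r%10==0: cv2.putText(im,str(r),(8,y+4),0,.4,(0,255,255),1)
    cv2.imwrite("pics/"+n,im)
g(s,"g1.png",(170,165,210,225),10)
g(t,"g2.png",(330,175,385,220),14)
E
```

```text
(no output)
```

View pics/g1.png

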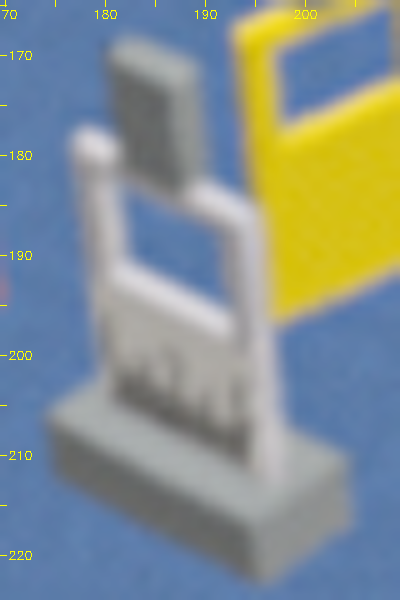

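View pics/g2.png

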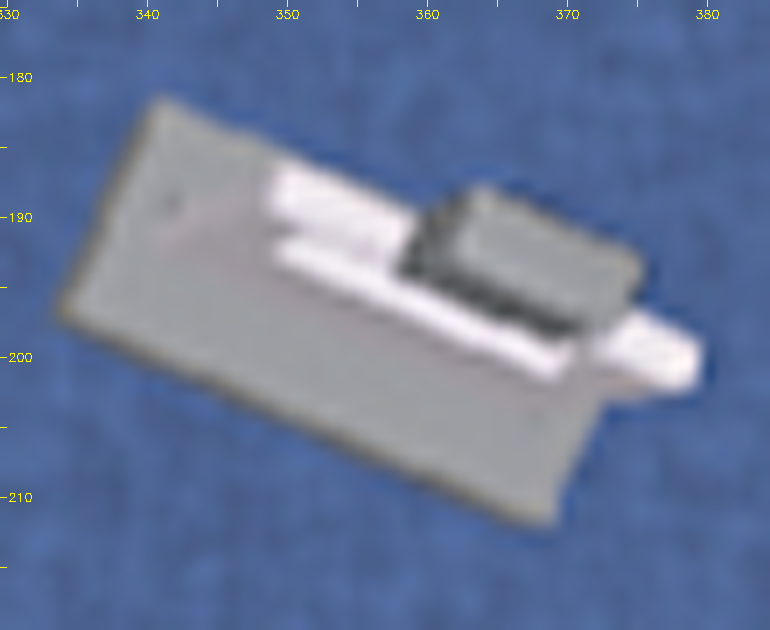

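```bash
cat > fit.py <<'E'
from h import *
import pickle
from scipy.optimize import least_squares
d=pickle.load(open("p0.pkl","rb")); s,t=d["scene"],d["top"]
def w(q,P,z0):
    P=np.array(P,float)/1000; c,n=np.cos(q[2]),np.sin(q[2])
    return np.c_[q[0]+c*P[:,0]-n*P[:,1],q[1]+n*P[:,0]+c*P[:,1],z0+P[:,2]]
def boxed(x0,x1,y0,y1,z0,z1):
    c=[(x,y,z) for x in(x0,x1) for y in(y0,y1) for z in(z0,z1)]
    return [(a,b) for i,a in enumerate(c) for b in c[i+1:] if sum(u!=v for u,v in zip(a,b))==1]
def draw(p,n,b,k,q,E,z0):
    im=cv2.resize(p["frame"][b[1]:b[3],b[0]:b[2],::-1],None,fx=k,fy=k,interpolation=cv2.INTER_CUBIC)
    for e in E:
        u=(proj(p,w(q,e,z0))-np.array(b[:2])+.5)*k
        cv2.line(im,tuple(int(v) for v in u[0]),tuple(int(v) for v in u[1]),(0,0,255),1)
    cv2.imwrite("pics/"+n,im)
E
cat > f1.py <<'E'
from fit import *
T=[((7,15,81),(364,188)),((7,-15,81),(375.3,192.8)),((-7,-15,81),(372,198.5)),((4,-38,37),(379.7,198.5)),((-4,-38,37),(378.8,202.3)),((4,38,37),(349.3,185.8)),((-4,38,37),(348.6,190))]
S=[((4,38,37),(195,185.5)),((4,38,-66),(196.5,213)),((4,-38,37),(178,178.5))]
B=[((22,48,-66),(340.8,181.8)),((-22,48,-66),(335,196)),((-22,-48,-66),(368.7,211))]
f=lambda q:np.r_[(proj(t,w(q,[a for a,_ in T],.093))-[b for _,b in T]).ravel(),(proj(s,w(q,[a for a,_ in S],.093))-[b for _,b in S]).ravel()]
r=least_squares(f,[.49,-.3,-.37],loss="soft_l1"); q=r.x; print(q,f(q).round(1))
fb=lambda q:(proj(t,w(q,[a for a,_ in B],.093))-[b for _,b in B]).ravel()
print("block",least_squares(fb,q).x,fb(q).round(1))
E=boxed(-4,4,-38,38,-66,37)+boxed(-7,7,-15,15,37,81)+boxed(-22,22,-48,48,-93,-66)+boxed(-4,4,-27.5,27.5,-11,29)
draw(s,"o1.png",(170,160,210,225),10,q,E,.093);draw(t,"o2.png",(330,175,385,220),14,q,E,.093)
E
python3 f1.py
```

```text
[ 0.48831621 -0.30391797 -0.40270973] [-1.  -0.2  0.2  0.1  1.3  0.1 -0.4  0.5 -0.7 -0.1 -0.2  0.9 -0.8 -0.1
 -1.8  1.1 -0.5 -0.2 -2.3  0.1]
block [ 0.49035863 -0.30573884 -0.41654166] [-0.7  0.3 -1.1  1.6 -0.2  0.7]
```

View pics/o1.png

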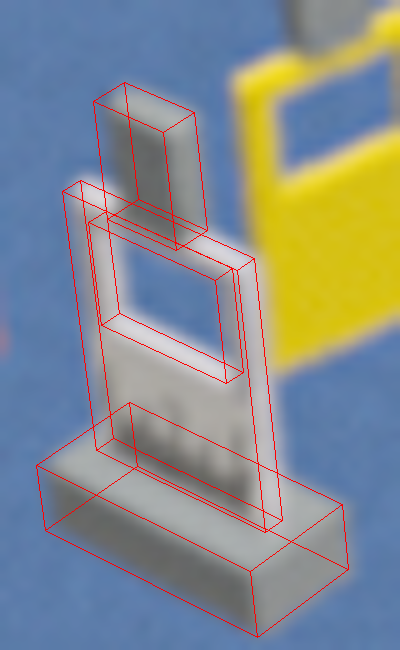

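View pics/o2.png

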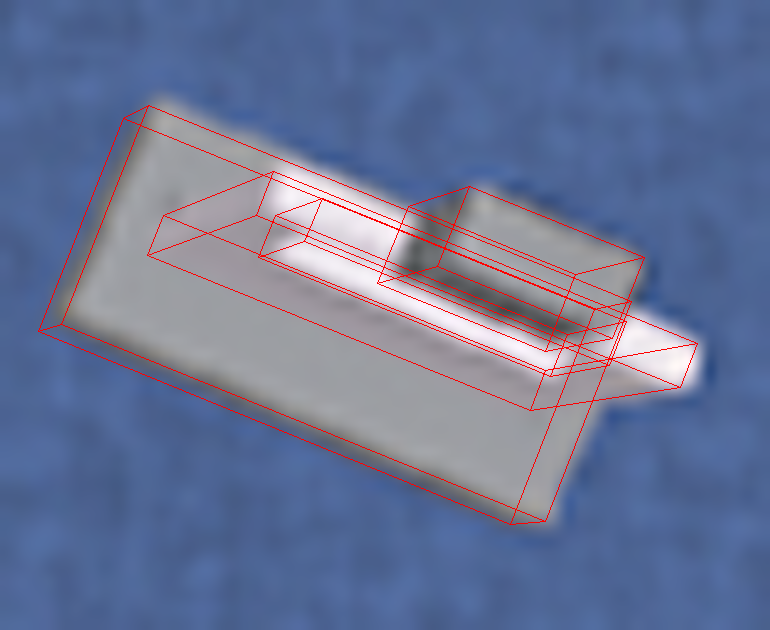

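In the scene view, four things could be the scale plate. The aluminium plate at (186,194) has rulings and the full-width window, and it stands in a foot block. The orange plate at (147,197), the orange plate at (162,172) and the yellow plate at about (205,175) are look-alikes. The crop c1 shows that only the (186,194) plate is grey and ruled, with its marks facing the camera (+x), so that is the one to take. Next I'll fit the hook.

```bash
cat > f2.py <<'E'
from fit import *
c=lambda u,v:(90+(u+.5)/8-.5,155+(v+.5)/8-.5)
e=lambda u,v:(340+(u+.5)/7-.5,190+(v+.5)/7-.5)
# local: origin hook point, z rel .150 ; base corners top z=-138
T=[((0,13,12),c(110,78)),((0,-13,12),c(212,98))]
S=[((0,-13,12),e(237,155)),((0,13,12),e(305,175))]
f=lambda q:np.r_[(proj(t,w(q,[a for a,_ in T],.15))-[b for _,b in T]).ravel(),(proj(s,w(q,[a for a,_ in S],.15))-[b for _,b in S]).ravel()]
q=least_squares(f,[.55,.27,-.2]).x; print(q,f(q).round(1))
# base yaw & centre
bc=[atz(t,c(*p),.012)[:2] for p in((483,148),(415,463),(130,403))]
print(np.round(bc,4)); a,b,cc=bc
print("base edge yaw",np.arctan2(*(a-b)[::-1]),np.linalg.norm(a-b),np.linalg.norm(cc-b), "centre",(a+cc)/2)
E=boxed(-70,0,-13,13,-4,0)+boxed(-4,0,-13,13,-4,12)
draw(s,"o3.png",(340,190,410,270),7,q,E,.15);draw(t,"o4.png",(90,155,160,220),8,q,E,.15)
E
python3 f2.py
```

```text
[ 0.56013462  0.28773457 -0.21130619] [ 0.2  0.3 -1.6 -0.  -0.7  0.4 -1.   0.1]
[[0.5593 0.2348]
 [0.4545 0.2565]
 [0.4755 0.3522]]
base edge yaw -0.2041885396616024 0.10708504946955746 0.09791781867663876 centre [0.51742161 0.29350009]
```

View pics/o3.png

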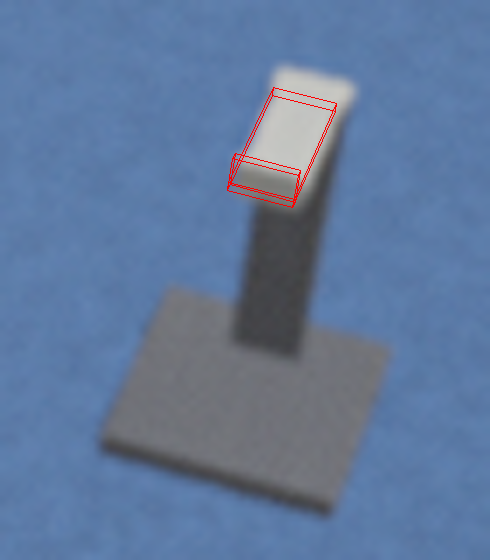

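View pics/o4.png

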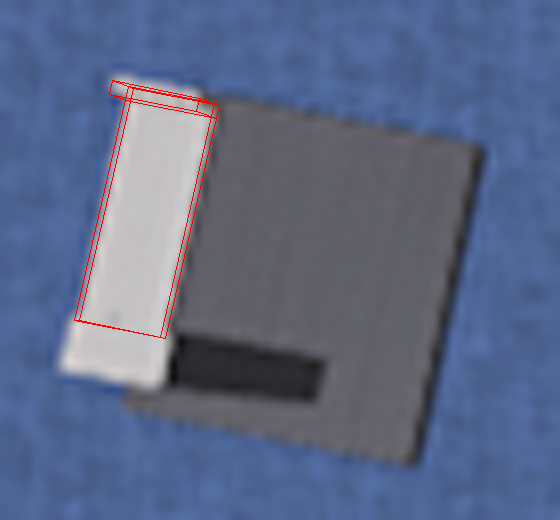

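```bash
cat > d.py <<'E'
import sys
from h import *
from scipy.spatial.transform import Rotation as Ro
def go(tx,ty,tz,yaw,s=None):
    s=s or get_state(); R=Ro.from_euler("xyz",s["ee_rot"]).as_matrix()
    Rt=Ro.from_euler("xyz",[np.pi,0,yaw]).as_matrix()
    d=R.T@(np.array([tx,ty,tz])-s["eef_pos"])*1000; r=Ro.from_matrix(R.T@Rt).as_rotvec()
    print("t",round(s["t"],2),"pos",s["eef_pos"].round(4),"rot",np.round(s["ee_rot"],3),"F",np.round(s["force"],1),"w",round(s["width"]*1000,1))
    print("shift",d.round(1),"turn",r.round(3),"rows",np.abs(d).max()/55)
if __name__=="__main__": go(*map(float,sys.argv[1:5]))
E
python3 d.py .5 .25 .25 -.277
```

```text
t 0.5 pos [0.1845 0.6493 0.2283] rot [ 3.142 -0.    -0.277] F [-0.1 -0.2  0.3] w 87.7
shift [412.6 297.8 -21.7] turn [ 0. -0.  0.] rows 7.502577989279554
```

>>> step_arm(
  commands="50 36 -3 0 0 0;52 37 -3 0 0 0;52 37 -3 0 0 0;52 37 -3 0 0 0;52 37 -3 0 0 0;52 37 -3 0 0 0;52 38 -3 0 0 0;50 38 -3 0 0 0",
)

```text
t: 1.5
eef_pos: [0.4949, 0.2566, 0.2525]
ee_rot: [-3.141, -0.001, -0.276]
force: [0.2, 0.6, -0.5]
width: 0.0876
```

```bash
python3 d.py .489 -.304 .25 -.41
```

```text
t 1.5 pos [0.4949 0.2566 0.2525] rot [-3.141e+00 -1.000e-03 -2.760e-01] F [ 0.2  0.6 -0.5] w 87.6
shift [147.4 540.9   2.1] turn [-0.001 -0.     0.134] rows 9.83535399436321
```

>>> step_arm(
  commands="14 50 0 0 0 0;14 52 0 0 0 0;14 52 0 0 0 0;14 52 0 0 0 0;14 52 0 0 0 0;14 52 0 0 0 0;14 52 0 0 0 0;14 52 0 0 0 0",
  jaw=60,
)

```text
t: 2.5
eef_pos: [0.4882, -0.1723, 0.2524]
ee_rot: [-3.141, -0.001, -0.276]
force: [0.4, 0.9, 0.2]
width: 0.06
```

>>> step_arm(
  commands="15 52 0 0 0 0;12 45 0 0 0 0;0 0 0 0 0 0.134;0 0 0 0 0 0",
)

```text
t: 3.0
eef_pos: [0.4876, -0.2719, 0.2518]
ee_rot: [3.142, 0.0, -0.411]
force: [0.4, -0.0, 0.0]
width: 0.0601
```

```bash
python3 d.py .489 -.304 .158 -.41
```

```text
t 3.0 pos [ 0.4876 -0.2719  0.2518] rot [ 3.142  0.    -0.411] F [ 0.4 -0.   0. ] w 60.1
shift [14.1 28.9 93.8] turn [ 0.     0.    -0.001] rows 1.7052784005904982
```

>>> step_arm(
  commands="14 29 0 0 0 0;0 0 30 0 0 0;0 0 0 0 0 0",
)

```text
t: 3.38
eef_pos: [0.4879, -0.3025, 0.2201]
ee_rot: [3.142, 0.004, -0.408]
force: [-0.6, -0.6, 1.1]
width: 0.0598
```

```bash
python3 - <<'E'
from h import *
p=grab_frame("scene");save(p,"s1.png",(140,110,250,230),6)
p=grab_frame("top");save(p,"t1.png",(310,140,410,240),6)
E
python3 d.py .489 -.304 .158 -.41
```

```text
t 3.48 pos [ 0.4895 -0.3031  0.2227] rot [ 3.141 -0.    -0.408] F [ 0.1 -0.1  0.5] w 60.0
shift [-0.1  1.  64.7] turn [ 0.    -0.     0.002] rows 1.176454410962044
```

View pics/s1.png

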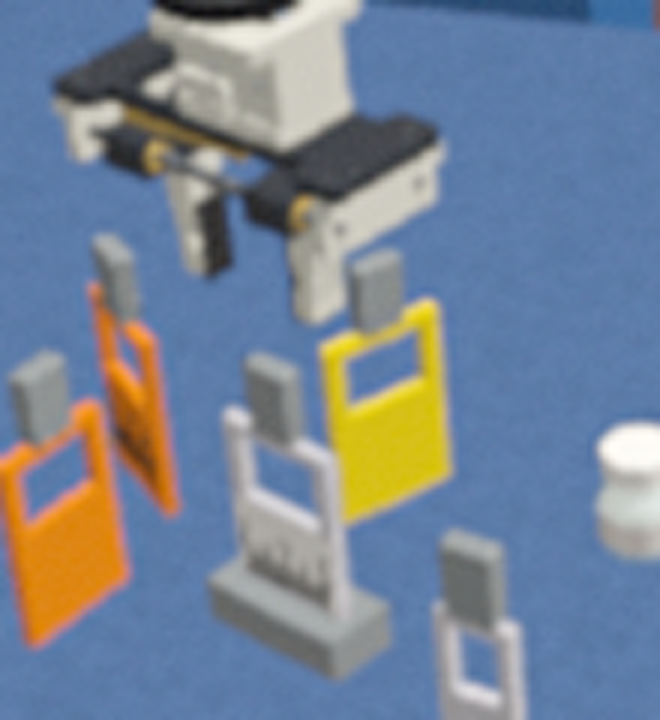

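View pics/t1.png

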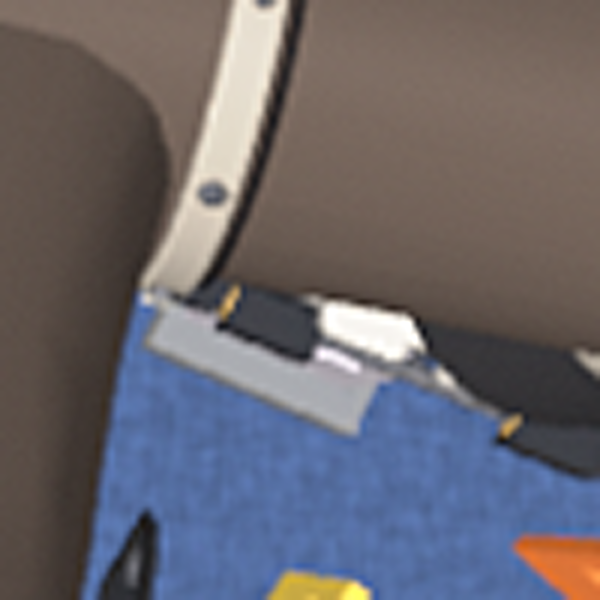

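The open jaws straddle the plate's handle, with the fingertips at crop (208,270) and (315,320) and the handle at (273,370) below and between them. I'll descend in small steps.

>>> step_arm(
  commands="0 0 20 0 0 0;0 0 20 0 0 0;0 0 15 0 0 0;0 0 9 0 0 0;0 0 0 0 0 0",
)

```text
t: 4.1
eef_pos: [0.4891, -0.3033, 0.1578]
ee_rot: [3.141, 0.001, -0.41]
force: [-0.3, -0.3, 0.6]
width: 0.0601
```

```bash
python3 - <<'E'
from h import *
p=grab_frame("scene");save(p,"s2.png",(140,110,250,230),6)
E
python3 d.py .489 -.304 .158 -.41
```

```text
t 4.15 pos [ 0.4894 -0.3035  0.1583] rot [ 3.141 -0.    -0.41 ] F [ 0.7 -0.2  0.9] w 59.4
shift [-0.2  0.6  0.3] turn [ 0. -0. -0.] rows 0.011249656255165476
```

View pics/s2.png

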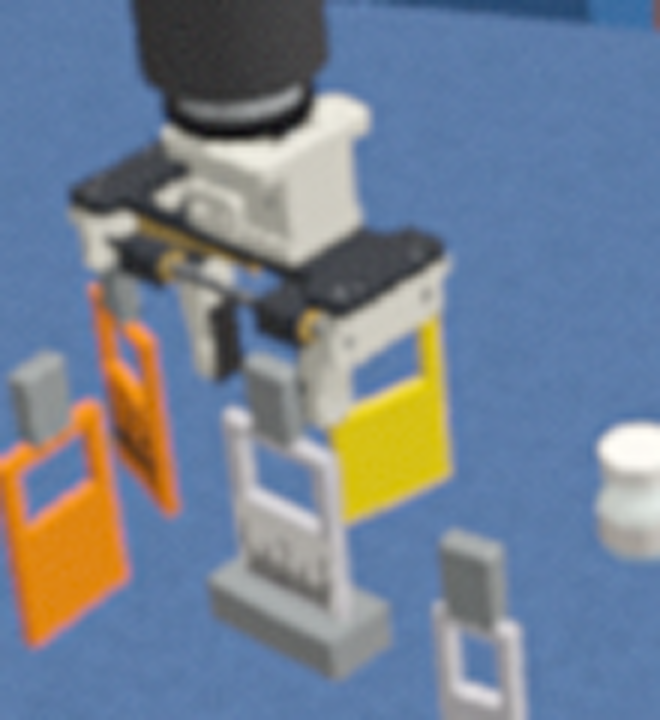

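```bash
python3 - <<'E'
from h import *
from scipy.spatial.transform import Rotation as Ro
p=grab_frame("scene");s=get_state();R=Ro.from_euler("xyz",s["ee_rot"]).as_matrix()
b=(160,145,215,215);k=11
im=cv2.resize(p["frame"][b[1]:b[3],b[0]:b[2],::-1],None,fx=k,fy=k,interpolation=cv2.INTER_CUBIC)
for sy in(1,-1):
  for xs in(-9.5,9.5):
    P=[s["eef_pos"]+R@np.array([xs,sy*30,z])/1000 for z in(-20,25)]
    u=((proj(p,P)-np.array(b[:2])+.5)*k).astype(int); cv2.line(im,tuple(map(int,u[0])),tuple(map(int,u[1])),(0,0,255),1)
    if xs<0:
      P=[s["eef_pos"]+R@np.array([-xs*j,sy*30,25])/1000 for j in(-1,1)]; u=((proj(p,P)-np.array(b[:2])+.5)*k).astype(int); cv2.line(im,tuple(map(int,u[0])),tuple(map(int,u[1])),(0,0,255),1)
cv2.imwrite("pics/s3.png",im)
E
```

```text
(no output)
```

View pics/s3.png

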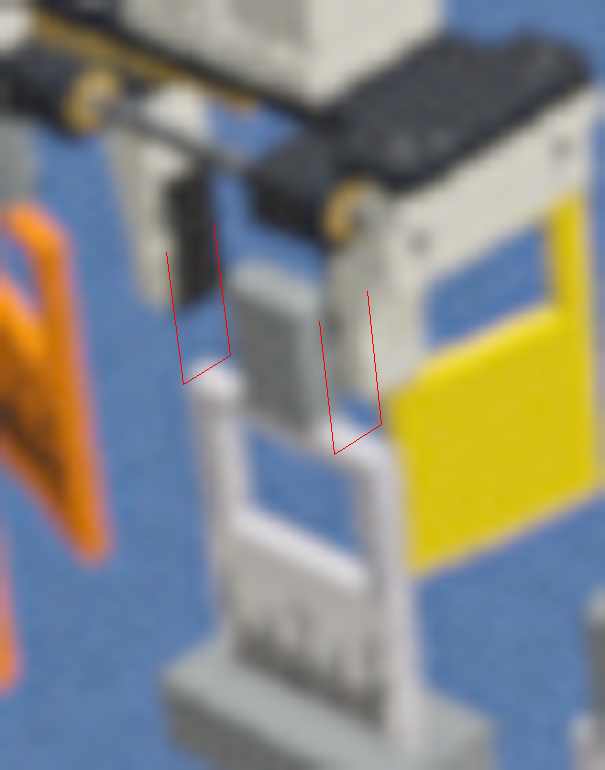

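```bash
python3 - <<'E'
from h import *
from scipy.spatial.transform import Rotation as Ro
s=get_state();R=Ro.from_euler("xyz",s["ee_rot"]).as_matrix()
def ov(p,n,b,k):
    im=cv2.resize(p["frame"][b[1]:b[3],b[0]:b[2],::-1],None,fx=k,fy=k,interpolation=cv2.INTER_CUBIC)
    def L(a,c,col):
        u=((proj(p,[s["eef_pos"]+R@np.array(v)/1000 for v in(a,c)])-np.array(b[:2])+.5)*k).astype(int); cv2.line(im,tuple(map(int,u[0])),tuple(map(int,u[1])),col,1)
    for z in(-41,):
        c=[(39,96.5,z),(-39,96.5,z),(-39,-96.5,z),(39,-96.5,z)]
        for i in range(4): L(c[i],c[i-1],(0,255,255))
    for sy in(1,-1):
        for y in (30,51):
            c=[(9.5,sy*y,25),(-9.5,sy*y,25),(-9.5,sy*y,-41),(9.5,sy*y,-41)]
            for i in range(4): L(c[i],c[i-1],(0,0,255))
    cv2.imwrite("pics/"+n,im)
ov(grab_frame("scene"),"s4.png",(140,100,240,220),6); ov(grab_frame("top"),"t4.png",(310,140,420,240),6)
print(s["q"].round(4))
E
```

```text
[-2.1540e-01  2.5240e-01 -3.0840e-01  3.0000e-04 -1.0092e+00  1.3757e+00]
```

View pics/s4.png

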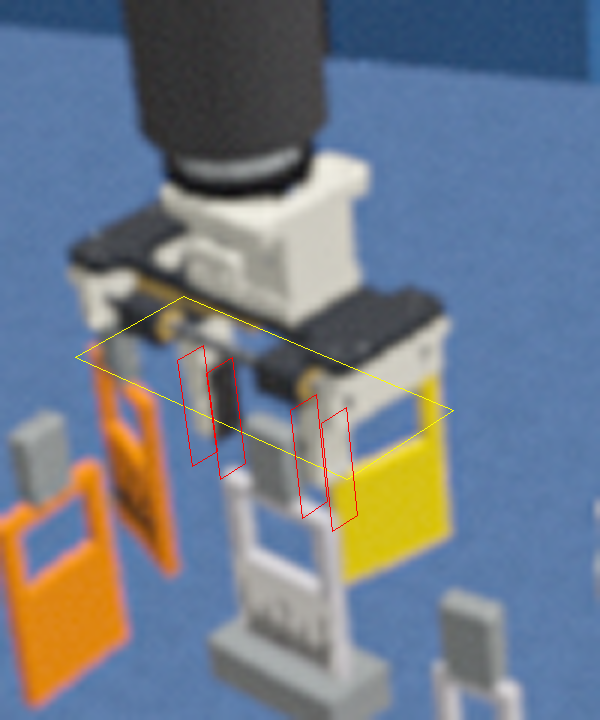

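View pics/t4.png

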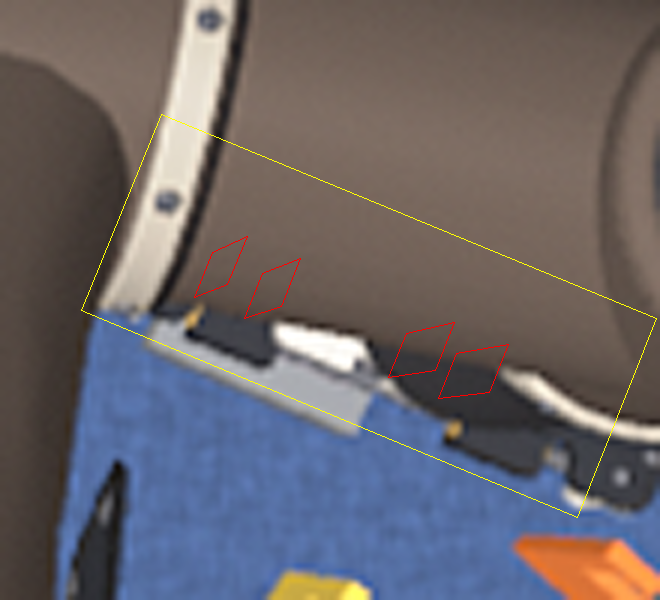

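```bash
python3 - <<'E'
from h import *
from scipy.spatial.transform import Rotation as Ro
s=get_state();R=Ro.from_euler("xyz",s["ee_rot"]).as_matrix()
a=grab_frame("scene");b=grab_frame("top")
for u,v in(((167.5,154.2),(385.8,211.7)),((191.7,163.3),(341.7,193.3))):
    X,e=tri(a,u,b,v); print(X.round(4),e.round(4),"tool mm",(R.T@(X-s["eef_pos"])*1000).round(1))
print("origin",proj(a,[[0,0,0]]),proj(b,[[0,0,0]]))
for z in(-41,-100,-150,-200): print(z,proj(a,[s["eef_pos"]+R@np.array([0,0,z])/1000]))
save(a,"s5.png",(100,0,300,230),3.4); save(b,"t5.png",k=1.5)
E
```

```text
[ 0.451  -0.3519  0.1998] 0.0348 tool mm [-16.1  59.6 -41.2]
[ 0.4919 -0.2558  0.2054] 0.0343 tool mm [-17.  -44.8 -46.8]
origin [[303.721257   151.50388313]] [[239.53696343 387.31054512]]
-41 [[183.01571946 163.41666826]]
-100 [[181.06601503 146.66356955]]
-150 [[179.33963129 131.829384  ]]
-200 [[177.54073369 116.37211338]]
```

View pics/s5.png

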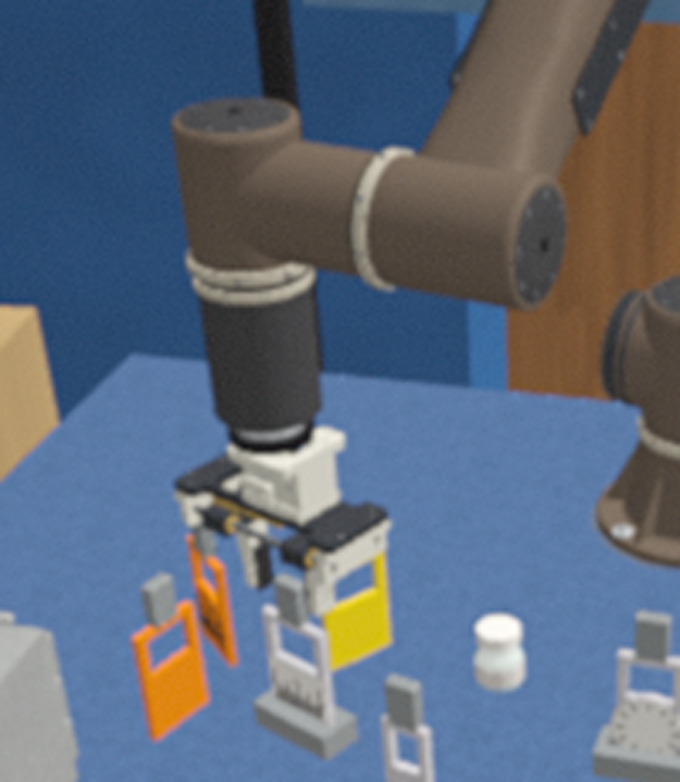

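View pics/t5.png

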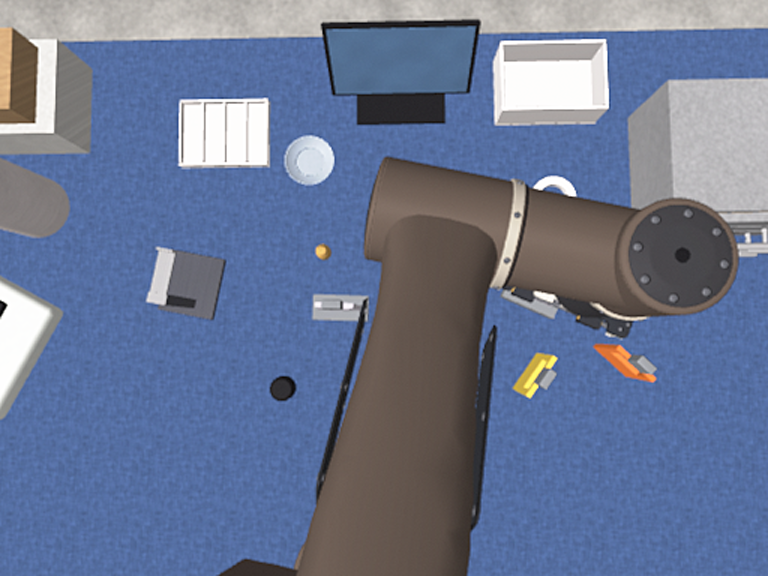

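```bash
python3 - <<'E'
from h import *
from scipy.spatial.transform import Rotation as Ro
s=get_state();R=Ro.from_euler("xyz",s["ee_rot"]).as_matrix()
a=grab_frame("scene");b=grab_frame("top")
for h in(150,250,300,320,340,360,400):
    P=[s["eef_pos"]+R@np.array([0,0,-h])/1000]; print(h,proj(b,P).round(1),proj(a,P).round(1))
X,e=tri(a,(100+236/3.4,114/3.4),b,(455.3,170));print(X,e,(R.T@(X-s["eef_pos"])*1000).round(1))
E
```

```text
150 [[385.1 188.2]] [[179.4 131.9]]
250 [[402.2 183.7]] [[175.7 100.3]]
300 [[412.7 180.9]] [[173.7  83.5]]
320 [[417.4 179.7]] [[172.9  76.5]]
340 [[422.3 178.4]] [[172.1  69.5]]
360 [[427.7 177. ]] [[171.3  62.3]]
400 [[439.5 173.9]] [[169.5  47.5]]
[ 0.48852441 -0.30307541  0.59637493] 0.007340418044163522 [-6.000e-01 -1.000e-01 -4.379e+02]
```

The fingertips look about 20 mm higher in the picture than the stated geometry puts them. At this height both readings still overlap the handle, and the wrist axis agrees in x and y. I'll close here and check.

>>> step_arm(
  commands="0 0 0 0 0 0;0 0 0 0 0 0;0 0 0 0 0 0;0 0 0 0 0 0;0 0 0 0 0 0;0 0 0 0 0 0",
  jaw=20,
  grip_force=35,
)

```text
t: 5.25
eef_pos: [0.4891, -0.3034, 0.1579]
ee_rot: [3.142, 0.0, -0.411]
force: [-0.1, -0.5, -0.4]
width: 0.0298
```

```bash
python3 - <<'E'
from h import *
p=grab_frame("scene");save(p,"s6.png",(150,130,230,220),8)
E
python3 d.py .489 -.304 .158 -.41
```

```text
t 5.3 pos [ 0.4891 -0.3035  0.1579] rot [ 3.142  0.    -0.411] F [-0.4 -1.1 -1.2] w 29.5
shift [ 0.1  0.5 -0.1] turn [ 0.     0.    -0.001] rows 0.009924504124248196
```

View pics/s6.png

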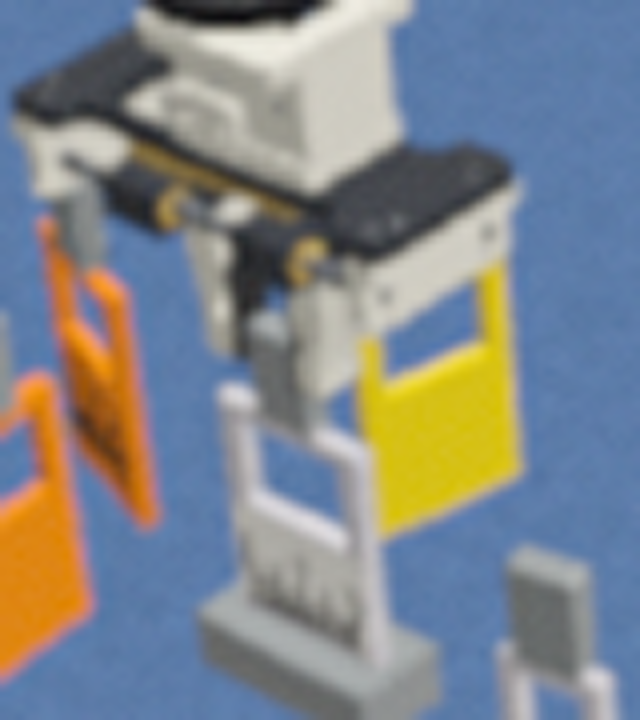

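The jaws stopped at 29.8 mm, which matches the 30 mm handle, and the force is near zero. In the picture the fingers clasp the handle at crop (285,375). I'll pull straight up slowly.

>>> step_arm(
  commands="0 0 -5 0 0 0;0 0 -6 0 0 0;0 0 -8 0 0 0;0 0 -10 0 0 0;0 0 -12 0 0 0;0 0 0 0 0 0",
)

```text
t: 6.05
eef_pos: [0.4899, -0.3037, 0.2004]
ee_rot: [-3.141, -0.002, -0.411]
force: [0.0, -0.1, -1.3]
width: 0.0296
```

```bash
python3 - <<'E'
from h import *
p=grab_frame("scene");save(p,"s7.png",(150,110,230,220),7)
E
python3 d.py .489 -.304 .36 -.41
```

```text
t 6.1 pos [ 0.4895 -0.3035  0.1996] rot [-3.141e+00 -1.000e-03 -4.110e-01] F [-0.5  0.1 -2.3] w 29.7
shift [  -0.     0.6 -160.4] turn [-0.    -0.001 -0.001] rows 2.9162163205578473
```

View pics/s7.png

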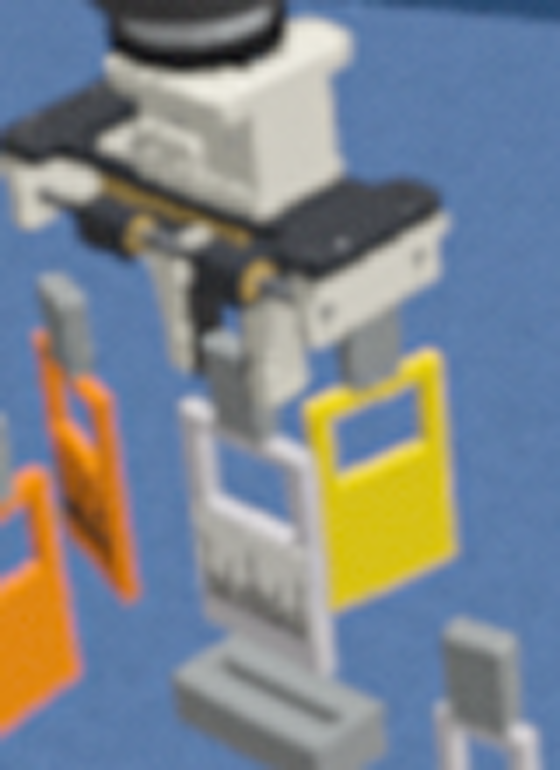

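>>> step_arm(
  commands="0 0 -40 0 0 0;0 0 -45 0 0 0;0 0 -45 0 0 0;0 0 -30 0 0 0;0 0 0 0 0 0",
)

```text
t: 6.72
eef_pos: [0.4899, -0.3038, 0.3613]
ee_rot: [-3.141, -0.004, -0.411]
force: [-0.7, -0.2, -2.2]
width: 0.0294
```

```bash
python3 d.py .605 .279 .36 -.208
```

```text
t 6.72 pos [ 0.4899 -0.3038  0.3613] rot [-3.141 -0.004 -0.411] F [-0.7 -0.2 -2.2] w 29.4
shift [-127.2 -580.3    0.9] turn [ 0.    -0.004 -0.203] rows 10.55017496334205
```

>>> step_arm(
  commands="-5 -22 0 0 0 0;-8 -36 0 0 0 0;-9 -42 0 0 0 0;-9 -42 0 0 0 0;-9 -42 0 0 0 0;-9 -42 0 0 0 0;-9 -42 0 0 0 0;-9 -42 0 0 0 0",
)

```text
t: 7.72
eef_pos: [0.5511, 0.009, 0.3574]
ee_rot: [3.141, 0.002, -0.411]
force: [1.0, -0.3, -1.8]
width: 0.0299
```

>>> step_arm(
  commands="-9 -42 0 0 0 0;-9 -42 0 0 0 0;-9 -42 0 0 0 0;-9 -42 0 0 0 0;-9 -38 0 0 0 0;-6 -25 0 0 0 0;0 0 0 0 0 -0.1;0 0 0 0 0 -0.1",
)

```text
t: 8.72
eef_pos: [0.5968, 0.2399, 0.3576]
ee_rot: [3.14, 0.001, -0.207]
force: [-0.3, 0.4, -1.2]
width: 0.0299
```

```bash
python3 d.py .605 .279 .36 -.208
```

```text
t 8.72 pos [0.5968 0.2399 0.3576] rot [ 3.14e+00  1.00e-03 -2.07e-01] F [-0.3  0.4 -1.2] w 29.9
shift [ -0.  -39.9  -2.4] turn [0.001 0.001 0.001] rows 0.7259247380210281
```

>>> step_arm(
  commands="0 -25 0 0 0 0;0 -15 0 0 0 0;0 0 30 0 0 0;0 0 40 0 0 0;0 0 40 0 0 0;0 0 25 0 0 0;0 0 12 0 0 0;0 0 0 0 0 0",
)

```text
t: 9.72
eef_pos: [0.6053, 0.279, 0.2113]
ee_rot: [3.14, 0.001, -0.211]
force: [-0.4, 0.6, -1.1]
width: 0.0298
```

```bash
cat > look.py <<'E'
import sys
from h import *
a=grab_frame("scene");b=grab_frame("top"); n=sys.argv[1]
save(a,"sL%s.png"%n,(340,140,420,275),5.5); save(b,"tL%s.png"%n,(60,110,190,230),5)
E
python3 look.py 1; python3 d.py .605 .279 .210 -.208
```

```text
t 9.82 pos [0.606  0.2793 0.2131] rot [-3.141e+00 -1.000e-03 -2.110e-01] F [ 0.7 -0.3 -0.6] w 29.9
shift [-1.   0.5  3.1] turn [-0.001 -0.001 -0.003] rows 0.05629574989030185
```

View pics/sL1.png

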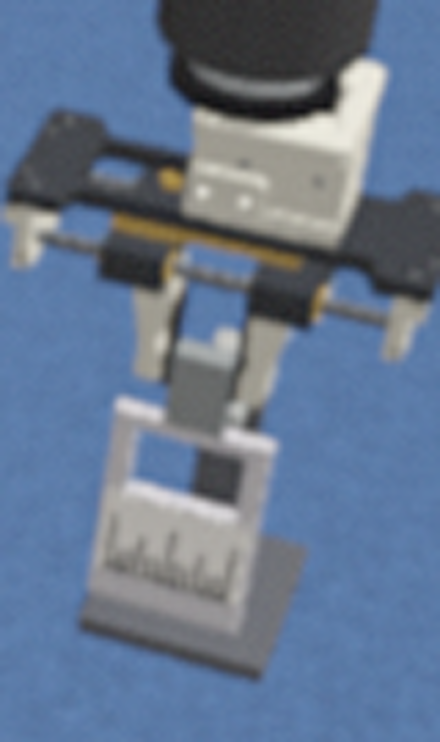

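View pics/tL1.png

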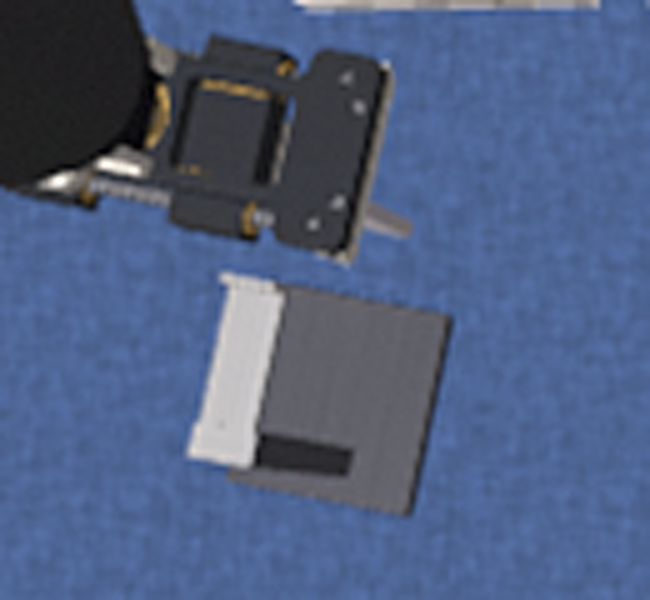

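```bash
cat > ov.py <<'E'
import sys
import fit
from fit import *
s_=get_state(); e=s_["eef_pos"]; n=sys.argv[1]
PL=boxed(-4,4,-38,38,-81,37)+boxed(-7,7,-15,15,37,81)+boxed(-4,4,-27.5,27.5,-11,29)
HK=boxed(-70,0,-13,13,-4,0)+boxed(-4,0,-13,13,-4,12)
for nm,b,k in(("scene",(340,140,420,275),5.5),("top",(60,110,190,230),5)):
    p=grab_frame(nm); im=cv2.resize(p["frame"][b[1]:b[3],b[0]:b[2],::-1],None,fx=k,fy=k,interpolation=cv2.INTER_CUBIC)
    for E,q,z0,col in((PL,(e[0],e[1],s_["ee_rot"][2]),e[2]-.065,(0,0,255)),(HK,(.561,.288,-.208),.15,(0,255,0))):
        for a in E:
            u=(proj(p,w(q,a,z0))-np.array(b[:2])+.5)*k; cv2.line(im,tuple(int(v) for v in u[0]),tuple(int(v) for v in u[1]),col,1)
    cv2.imwrite("pics/ov_%s%s.png"%(nm,n),im)
E
python3 ov.py 1
```

```text
(no output)
```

View pics/ov_scene1.png

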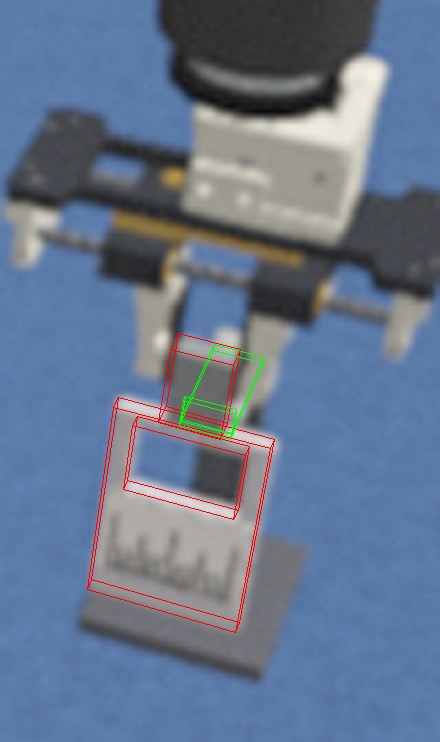

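>>> step_arm(
  commands="0 -1 3 0 0 0;-15 0 0 0 0 0;-15 0 0 0 0 0;-15 0 0 0 0 0;0 0 0 0 0 0",
)

```text
t: 10.55
eef_pos: [0.5603, 0.2897, 0.2096]
ee_rot: [-3.141, -0.0, -0.209]
force: [0.9, 0.5, -0.5]
width: 0.0299
```

```bash
python3 d.py .5268 .2967 .210 -.208; python3 ov.py 2
```

```text
t 10.55 pos [0.5603 0.2897 0.2096] rot [-3.141 -0.    -0.209] F [ 0.9  0.5 -0.5] w 29.9
shift [-34.3   0.1  -0.4] turn [-0.001 -0.    -0.001] rows 0.6228059277127415
```

View pics/ov_scene2.png

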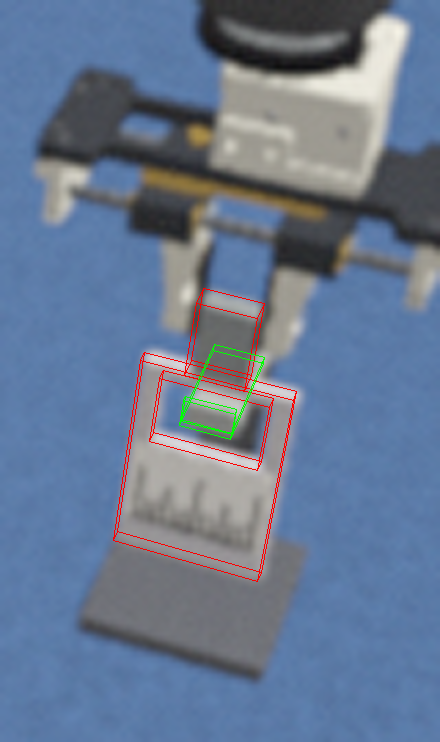

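The lip shows through the window at crop (215,410), well centred, and nothing is touching. I'll carry on towards the post and then lower.

>>> step_arm(
  commands="-14 0 0 0 0 0;-14 0 0 0 0 0;-6 0 0 0 0 0;0 0 0 0 0 0;0 0 8 0 0 0;0 0 7 0 0 0;0 0 4 0 0 0;0 0 0 0 0 0",
)

```text
t: 11.65
eef_pos: [0.5283, 0.296, 0.1892]
ee_rot: [3.141, 0.001, -0.211]
force: [-0.3, 1.0, -1.3]
width: 0.0294
```

```bash
python3 d.py .5268 .2967 .186 -.208; python3 ov.py 3
```

```text
t 11.65 pos [0.5283 0.296  0.1892] rot [ 3.141e+00  1.000e-03 -2.110e-01] F [-0.3  1.  -1.3] w 29.4
shift [-1.6 -0.4  3.2] turn [ 0.001  0.001 -0.003] rows 0.058866238046115786
```

View pics/ov_scene3.png

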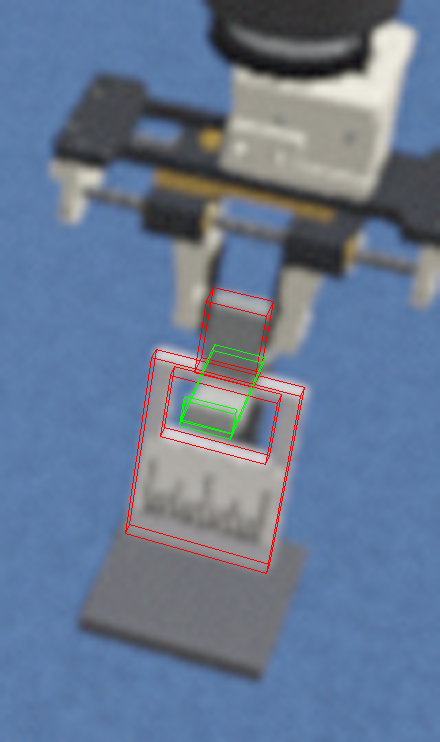

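>>> step_arm(
  commands="0 0 1 0 0 0;0 0 1 0 0 0;0 0 0.5 0 0 0;0 0 0 0 0 0",
)

```text
t: 12.25
eef_pos: [0.5283, 0.2963, 0.1874]
ee_rot: [-3.142, 0.0, -0.211]
force: [-0.6, 0.1, -1.6]
width: 0.0298
```

>>> step_arm(
  commands="0 0 0.7 0 0 0;0 0 0 0 0 0",
)

```text
t: 12.5
eef_pos: [0.5283, 0.2963, 0.1867]
ee_rot: [3.142, 0.0, -0.211]
force: [0.1, 0.6, -1.4]
width: 0.0298
```

>>> step_arm(
  commands="0 0 0.7 0 0 0;0 0 0 0 0 0",
)

```text
t: 12.75
eef_pos: [0.5283, 0.2963, 0.1859]
ee_rot: [3.141, 0.0, -0.211]
force: [-0.2, 0.6, -0.0]
width: 0.0293
```

>>> step_arm(
  commands="0 0 0.7 0 0 0;0 0 0 0 0 0",
)

```text
t: 13.0
eef_pos: [0.5284, 0.2963, 0.1857]
ee_rot: [-3.141, -0.0, -0.211]
force: [-0.5, -0.4, 1.9]
width: 0.0297
```

The force has gone from -1.4 N to +1.9 N, so the plate's weight is on the strip. Releasing now.

>>> step_arm(
  commands="0 0 0 0 0 0;0 0 0 0 0 0;0 0 0 0 0 0;0 0 0 0 0 0;0 0 0 0 0 0",
  jaw=55,
)

```text
t: 13.62
eef_pos: [0.5283, 0.2963, 0.1853]
ee_rot: [3.142, 0.0, -0.211]
force: [0.7, 0.1, 0.0]
width: 0.055
```

```bash
python3 d.py .5268 .2967 .3 -.208; python3 ov.py 4
```

```text
t 13.62 pos [0.5283 0.2963 0.1853] rot [ 3.142  0.    -0.211] F [0.7 0.1 0. ] w 55.0
shift [-1.600e+00 -1.000e-01 -1.147e+02] turn [ 0.     0.    -0.003] rows 2.08560641441424
```

View pics/ov_scene4.png

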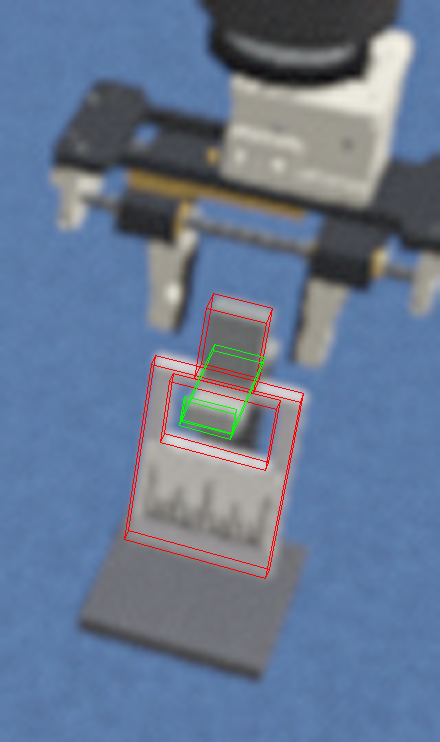

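The plate hangs free and upright between the open fingers. I'll retreat straight up.

>>> step_arm(
  commands="0 0 -12 0 0 0;0 0 -25 0 0 0;0 0 -40 0 0 0;0 0 -45 0 0 0;-40 0 -20 0 0 0;-50 0 0 0 0 0;-30 0 0 0 0 0;0 0 0 0 0 0",
)

```text
t: 14.72
eef_pos: [0.4096, 0.3218, 0.3291]
ee_rot: [-3.139, -0.001, -0.208]
force: [0.5, 0.4, 0.1]
width: 0.0552
```

```bash
python3 - <<'E'
from h import *
a=grab_frame("scene");b=grab_frame("top");save(a,"F.png",k=1.5);save(a,"Fc.png",(340,170,420,275),6);save(b,"Ft.png",k=1.5)
s=get_state();print(s["t"],s["eef_pos"],s["force"])
E
```

```text
14.825 [0.41108364 0.32159837 0.32834461] [-0.47448624  0.41192561 -0.51235069]
```

View pics/F.png

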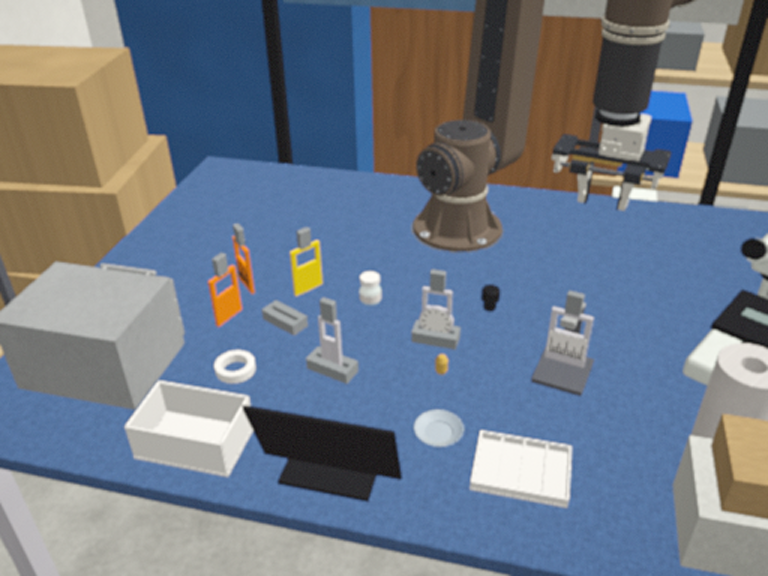

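View pics/Fc.png

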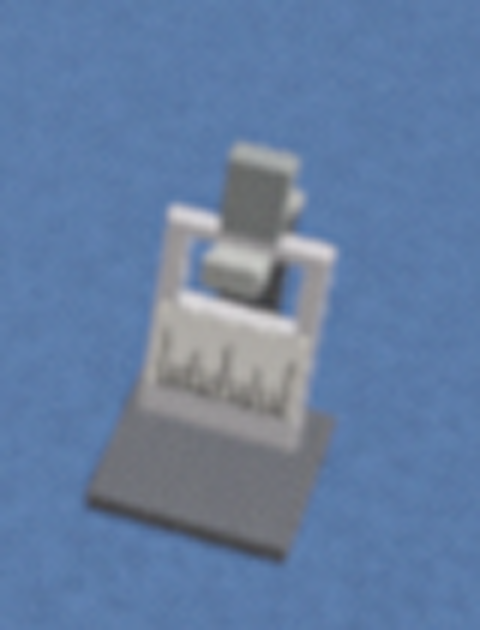

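View pics/Ft.png

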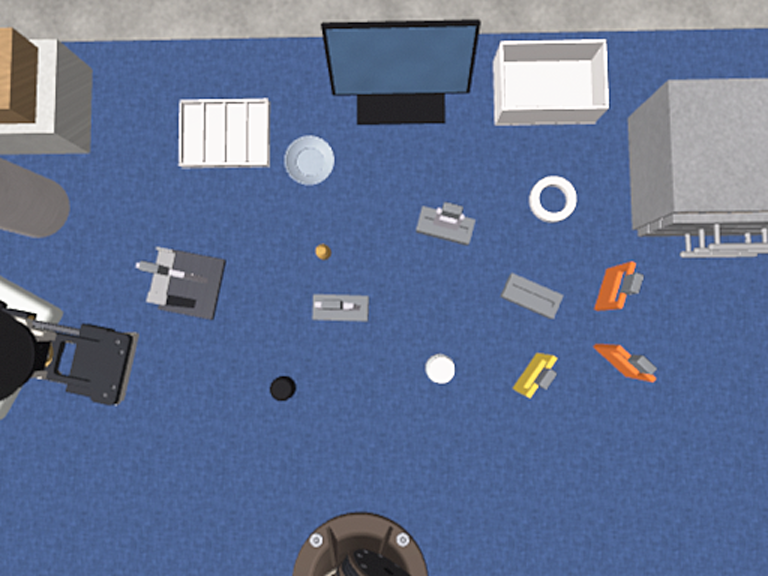

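The plate hangs on the strip behind the lip (crop (235,270)) with its rulings facing outward. The dial, the blank and the look-alikes are where they were, and the arm is clear. Handing in.

```bash
python3 -c "
from station import *
print(job_done())"
```

```text
the job is handed in; nothing more can be done
None
```

I gripped the ruled aluminium plate by its handle, pulled it straight up out of its foot block and passed its window over the hook's lip. I then lowered it until its weight rested on the strip, let go and backed away. I handed the job in at about 14.8 s of the allowed 45 s.

**Last checks:** The final pictures show the plate hanging upright behind the lip, with its rulings facing outward, away from the post. The dial, the blank and the orange and yellow look-alikes stand where they were, and the arm is clear of everything. The tool force readings I saw stayed under about 2.5 N.

**Disagreements:**
- **Fingertip height:** in the camera image the fingertips looked about 20 mm higher than the stated geometry puts them. I gripped at a height that worked either way, and the jaws stopped at 29.8 mm on the 30 mm handle.
- **Camera fits:** the two cameras' position fits differed by a few millimetres, well within the window's side clearance of about 14 mm.

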